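# Feel for the talk key left latched in and release it

## Robot

A 6-joint arm with a two-finger parallel gripper is mounted at the origin on the work surface. World frame = base frame: x ahead of the robot, y to its left, z up, the work surface at z = 0. Lengths are in m, angles in rad, forces in N, time in s.
With the tool pointing down it reaches from about 0.4 to 0.925 m from the base axis. Payload 3.4 kg.
Tool frame: the origin (TCP) lies where the fingers leave the gripper's body, on its centre line; the fingertips stand 73 mm ahead of it and the grasp point (between the pads) lies manip.grip_point_offset ahead of it (manip.grip_point_offset is the distance from the TCP to the grasp point, in m); y points along the fingers, x is the direction in which the jaws open and shut, and the axes are right-handed (so a half turn about y gives the same grasp; the last joint's range is limited). The gripper opens to 85 mm and grips with 20 to 120 N. Pads are 22 mm wide; open, the fingers measure 114 mm over their backs; the gripper's body (76 mm by 85 mm) begins 54 mm behind the grasp point. The pads swing forward as they close: fully open they stand 13 mm farther back than shut.
Start: joints at [-1.212, 0.307, 1.506, -0, 1.328, -0.073], TCP at [0.241, -0.522, 0.304] pointing down, gripper open.
Joint ranges: [-3.12, 3.12], [-1.05, 2.28], [0.14, 2.33], [-1.42, 4.57], [0.1, 2.73], [-2.68, 2.68]. Speed limits (rad/s): [2.57, 2.57, 3.14, 3.14, 3.14, 3.14].

## Interface

Orientations are given as [roll, pitch, yaw] about the fixed x, y, z axes, in that order (R = Rz(yaw) Ry(pitch) Rx(roll)).
In Python, from workcell import manip gives the robot as it stands. The module is installed in compiled form; this text tells all that it offers.
- The arm moves only by the tool move_arm, never from a script. Its arguments are lists of equal length, an entry for each row: "xyz": the shift along the tool's x, y, z in cm, a list of three; "yaw": the turn about the tool's y in rad. In form: {"xyz": [[tx, ty, tz], ...], "yaw": [yaw, ...]}. A call has exactly 8 rows; each row is the pose to reach, as a shift and turn from the pose commanded when the call began, along the tool's axes at that moment; what a row does not reach only later rows make up. A row lasts 1/12 s, in which the tool goes at most 41.7 mm and 7.16 degrees, less where a joint would pass 70% of its speed; a pose out of reach is approached as far as the arm can. A call with a gripper value outside its range is refused whole. "claw" is the opening, from 0 (shut) to 1 (fully open), set as the call begins (left out, the last holds). The fingers move at their own pace and stop on an object; "grip_force" is the grip in N (left out, the last holds). Time passes only in rows, so rows that repeat a pose let the fingers close, or fill a call up. It gives the time, the measured TCP pose, the force and the opening at its end, in the units of the state.
- manip.observe(): the state, without advancing time (a new reading comes with each control period).
- manip.get_image(name): name is "scene" or "side" or "wrist"; returns a dict with "image" (420x560x3 uint8, blue, green, red), "camera_matrix" (3x3 intrinsics, pixels), "distortion" ([k1, k2, p1, p2, k3] as OpenCV has them; the pictures are not rectified), "R" (3x3) and "t" (3): a world point X has camera coordinates R X + t. Camera axes: x right, y down, z forward; pixel columns grow to the right and rows downward; lengths in m; the calibration is good to about 2 mm. A picture is of the moment at which its call begins. There is no depth.
- manip.close_job(): hands the job in, once; it reports no verdict.
Trained networks look in the newest picture that a camera, given by its name, has taken for a name from the list of things; names that differ only in an ending like _2 or _b are one class to them, and where a whole thing is asked for, a point or a joint stands for the part that bears it (a point fixed in the world has none). Each returns a list of dicts, best first, with "score" (0 to 1); they miss things now and then, are a little off and sometimes report something else, mostly with a low value. They report only what shows in the picture. A call takes as long as a camera call.
- manip.recognise(camera, name): "bbox" ([left, top, width, height] in pixels, round what is visible of it).
- manip.regions_of(camera, name): "mask" (420x560 bool, what is visible of it) and "bbox" ([left, top, width, height] in pixels, round what is visible of it).
- manip.place_of(camera, name): "position" ([column, row] in pixels: a listed point, or the origin of a listed thing).
The state is a dict: "clock": time; "qpos": joint angles; "joint_vel": joint speeds; "tau": joint torques, N m; "tool_pos": TCP position; "orientation": TCP orientation; "force": force on the tool from outside, world axes, zero at the start; "ft_torque": the same for the moment, N m; "opening": finger opening in m.
Only numpy, scipy, OpenCV 4.12 (cv2) and the standard library are available. Lean on these libraries where they do the work, as an engineer would, in place of code of your own. Each camera call takes 0.05 s, during which the arm holds its last target. There are 200 camera calls.

## Task

One of the four identical cream talk keys on the talkback station has been left latched in, keeping a line open. With your fingertips tap each key lightly in turn, from the gooseneck-microphone end of the row to the other end, to feel which one is already down; then press that key fully in and let it spring out, so that all four stand out at the end. Do not push any other key in far enough to latch, do not turn the level knobs, and do not pick up or shift anything lying about.

Things in the scene. Friction and masses are not known exactly. Their poses are not given: they have to be found in the camera images.
- station: Talkback station, fixed: black case 170 mm deep (x), 328 mm wide (y), wooden end cheeks. Origin: centre of its underside, on the table; x points away from the operator (the robot), y to the operator's left, z up. Flat front deck 42 mm above the table with four cream talk keys in a row along y, at x -30, y +67.5, +22.5, -22.5, -67.5 mm. Behind it a panel slopes up to 66 mm (cheeks 74 mm).
- row_start (a point): Place of the first key of the row, at the microphone end (+y): its centre, at the height of the top of a key that stands out (55 mm above the table, 13 mm above the deck); fixed to the station. All four keys are alike: 24 x 24 mm caps in black bezels 32 x 32 mm, 3 mm tall, 45 mm apart.
- row_end (a point): Place of the fourth and last key of the row (-y end), taken in the same way; the second and third keys lie at one and two thirds of the way from row_start.
- mic (a point): Head of the gooseneck microphone (black ball, 30 mm), 203 mm above the table. Its steel neck rises from the station's left rear corner (x 60, y 126 mm) and bends outwards, staying 100 mm or more from the keys sideways. Fixed.
- talk_a_top (a point): Centre of the top face of one of the four cream talk keys (24 x 24 mm); it moves down with the key. The letters change places in the row from run to run.
- talk_b_top (a point): Centre of the top face of one of the four cream talk keys (24 x 24 mm); it moves down with the key. The letters change places in the row from run to run.
- talk_c_top (a point): Centre of the top face of one of the four cream talk keys (24 x 24 mm); it moves down with the key. The letters change places in the row from run to run.
- talk_d_top (a point): Centre of the top face of one of the four cream talk keys (24 x 24 mm); it moves down with the key. The letters change places in the row from run to run.
- talk_a (a joint): How far that key is in, m: 0 standing out, 0.0037 latched in, 0.0065 fully in, at a stop. Moves straight down. Push-push: pushed fully in and let go, a key that stood out stays latched, a latched one springs out; short of fully in it goes back to where it was. It starts to move at about 1.2 N when out, 2.8 N when latched, and needs 4.1 N fully in (0.45 N per mm).
- talk_b (a joint): How far that key is in, m: 0 standing out, 0.0037 latched in, 0.0065 fully in, at a stop. Moves straight down. Push-push: pushed fully in and let go, a key that stood out stays latched, a latched one springs out; short of fully in it goes back to where it was. It starts to move at about 1.2 N when out, 2.8 N when latched, and needs 4.1 N fully in (0.45 N per mm).
- talk_c (a joint): How far that key is in, m: 0 standing out, 0.0037 latched in, 0.0065 fully in, at a stop. Moves straight down. Push-push: pushed fully in and let go, a key that stood out stays latched, a latched one springs out; short of fully in it goes back to where it was. It starts to move at about 1.2 N when out, 2.8 N when latched, and needs 4.1 N fully in (0.45 N per mm).
- talk_d (a joint): How far that key is in, m: 0 standing out, 0.0037 latched in, 0.0065 fully in, at a stop. Moves straight down. Push-push: pushed fully in and let go, a key that stood out stays latched, a latched one springs out; short of fully in it goes back to where it was. It starts to move at about 1.2 N when out, 2.8 N when latched, and needs 4.1 N fully in (0.45 N per mm).
- level_1_mark (a point): Pointer end on the top of the level knob behind place 1 of the key row (1 = microphone end), 9 mm off the axis of the knob (21 mm across, 16 mm tall, 85 mm behind the key); it moves when the knob is turned. The knobs start at any angle and are to be left as they are.
- level_2_mark (a point): Pointer end on the top of the level knob behind place 2 of the key row (1 = microphone end), 9 mm off the axis of the knob (21 mm across, 16 mm tall, 85 mm behind the key); it moves when the knob is turned. The knobs start at any angle and are to be left as they are.
- level_3_mark (a point): Pointer end on the top of the level knob behind place 3 of the key row (1 = microphone end), 9 mm off the axis of the knob (21 mm across, 16 mm tall, 85 mm behind the key); it moves when the knob is turned. The knobs start at any angle and are to be left as they are.
- level_4_mark (a point): Pointer end on the top of the level knob behind place 4 of the key row (1 = microphone end), 9 mm off the axis of the knob (21 mm across, 16 mm tall, 85 mm behind the key); it moves when the knob is turned. The knobs start at any angle and are to be left as they are.
- pick_tin: Round aluminium plectrum tin, 56 mm across, 26 mm tall, standing in front of the station. Loose; origin: centre of its underside. To be left where it is.
- tuner: Small black box tuner, 34 x 58 x 16 mm, lying in front of the station. Loose; origin: centre of its underside. To be left where it is.
- screwdriver: Screwdriver with an orange handle, 170 mm long, lying behind the station. Loose; origin on the table side of it, x along the shaft. To be left where it is.
- mug: Blue mug, 80 mm across, 92 mm tall, to the right of the station. Loose; origin: centre of its underside. To be left where it is.
- tape: Black roll of tape, 110 mm across, 48 mm tall, to the left of the station. Loose; origin: centre of its underside. To be left where it is.
- harmonica: Harmonica, steel covers on a dark comb, 26 x 102 x 20 mm, lying behind the station. Loose; origin: centre of its underside. To be left where it is.

How it is judged:
On the way, in this order (a step that is already met when the one before it is completed fails the run):
1. The fingers touch the first key of the row (at the microphone end) (((y of talk_a_top in the frame of station between 0.045 and 0.2 m and contact force between the fingers and talk_a above 0.4 N) or (y of talk_b_top in the frame of station between 0.045 and 0.2 m and contact force between the fingers and talk_b above 0.4 N) or (y of talk_c_top in the frame of station between 0.045 and 0.2 m and contact force between the fingers and talk_c above 0.4 N) or (y of talk_d_top in the frame of station between 0.045 and 0.2 m and contact force between the fingers and talk_d above 0.4 N))), for 0.03 s.
2. The fingers touch the second key (((y of talk_a_top in the frame of station between 0 and 0.045 m and contact force between the fingers and talk_a above 0.4 N) or (y of talk_b_top in the frame of station between 0 and 0.045 m and contact force between the fingers and talk_b above 0.4 N) or (y of talk_c_top in the frame of station between 0 and 0.045 m and contact force between the fingers and talk_c above 0.4 N) or (y of talk_d_top in the frame of station between 0 and 0.045 m and contact force between the fingers and talk_d above 0.4 N))), for 0.03 s.
3. The fingers touch the third key (((y of talk_a_top in the frame of station between -0.045 and 0 m and contact force between the fingers and talk_a above 0.4 N) or (y of talk_b_top in the frame of station between -0.045 and 0 m and contact force between the fingers and talk_b above 0.4 N) or (y of talk_c_top in the frame of station between -0.045 and 0 m and contact force between the fingers and talk_c above 0.4 N) or (y of talk_d_top in the frame of station between -0.045 and 0 m and contact force between the fingers and talk_d above 0.4 N))), for 0.03 s.
4. The fingers touch the last key (((y of talk_a_top in the frame of station between -0.2 and -0.045 m and contact force between the fingers and talk_a above 0.4 N) or (y of talk_b_top in the frame of station between -0.2 and -0.045 m and contact force between the fingers and talk_b above 0.4 N) or (y of talk_c_top in the frame of station between -0.2 and -0.045 m and contact force between the fingers and talk_c above 0.4 N) or (y of talk_d_top in the frame of station between -0.2 and -0.045 m and contact force between the fingers and talk_d above 0.4 N))), for 0.03 s.
5. The key that was latched is pressed fully in (value of joint talk_a above 0.006 m), for 0.02 s.
At the end, for the whole second after the job is handed in: All four talk keys stand out, none of them in by more than 1.2 mm (value of joint each of talk_a, talk_b, talk_c, talk_d below 0.0012 m); the robot touches nothing.
It fails at once if A key that stood out at the start is pushed in by more than 6.2 mm, to the point of latching (value of joint any of talk_b, talk_c, talk_d above 0.0062 m).
It fails at once if A key is struck or pressed with more than 25 N (contact force between the fingers and talk_a above 25 N or contact force between the fingers and talk_b above 25 N or contact force between the fingers and talk_c above 25 N or contact force between the fingers and talk_d above 25 N).
It fails at once if A level knob is turned (its pointer end moves more than 4 mm) (distance of any of level_1_mark, level_2_mark, level_3_mark, level_4_mark from where it was at the start of the episode above 0.004 m).
It fails at once if A loose thing is lifted or shifted by more than 15 mm (distance of any of pick_tin, tuner, screwdriver, mug, tape, harmonica from where it was at the start of the episode above 0.015 m).
It also fails if it takes over 48 s, if anything falls off the work surface, if the arm or the gripper's body presses on something with over 40 N, if the wrist force passes 120 N, or if a joint passes its speed limit or range.

## Working session

There is one attempt and no reset: what is moved stays moved. The work goes in short steps, Python scripts to look and compute and a tool call to move; the robot and the scene stay as the last step left them, time stands still between calls to the robot, and variables do not carry over. Pictures are saved under pics/ and viewed, about 8 in all and at most 12, crops included, and the job is handed in when it is done.

Besides the shell and the picture viewer there is one more tool, called after "Request:" by a JSON object that holds its "op" and its "data", one argument or row to a line. move_arm: Moves the arm, as the interface text tells. Its arguments: {"type":"object","properties":{"xyz":{"type":"array"},"yaw":{"type":"array"},"claw":{"type":"number"},"grip_force":{"type":"number"}},"required":["xyz","yaw"]}

```bash
mkdir -p pics; cat > h.py <<'E'
import numpy as np, cv2
from workcell import manip
from scipy.spatial.transform import Rotation as Rn
from scipy.optimize import least_squares
def proj(c,X):
    r,_=cv2.Rodrigues(np.array(c["R"],float))
    return cv2.projectPoints(np.array(X,float).reshape(-1,1,3),r,np.array(c["t"],float),np.array(c["camera_matrix"]),np.array(c["distortion"]))[0].reshape(-1,2)
E
python3 - <<'E'
from h import *
s=manip.observe(); print({k:np.round(v,4) for k,v in s.items()}, manip.grip_point_offset)
ims=[]
for n in("scene","side"):
    c=manip.get_image(n); ims.append(c["image"]); cv2.imwrite(f"pics/{n}0.png",c["image"])
    print(n,np.round(-np.array(c["R"]).T@c["t"],3))
    for o in("row_start","row_end","mic","station","talk_a_top","level_1_mark"):
        print(o,[(np.round(d["position"],1),round(d["score"],2)) for d in manip.place_of(n,o)][:5])
print(manip.observe()["clock"])
E
```

```text
{'clock': np.float64(0.0), 'qpos': array([-1.2125,  0.3075,  1.5077, -0.    ,  1.3284, -0.0735]), 'joint_vel': array([ 0.001 , -0.0009,  0.0007, -0.0007,  0.0005, -0.0003]), 'tau': array([ 3.00000e-04, -4.57556e+01, -2.51918e+01,  3.00000e-04,
        1.35000e-02,  0.00000e+00]), 'tool_pos': array([ 0.2404, -0.5217,  0.303 ]), 'orientation': array([-1.5707,  0.002 , -1.139 ]), 'force': array([-0.2616,  0.4811, -0.6984]), 'ft_torque': array([ 0.0124,  0.0059, -0.002 ]), 'opening': np.float64(0.0854)} 0.0539
scene [1.226 0.387 0.862]
row_start [(array([287. , 228.1]), 0.81), (array([259.3, 235.7]), 0.37), (array([248.7, 208.9]), 0.19)]
row_end [(array([247.6, 205.7]), 0.91)]
mic [(array([329.1, 215.2]), 0.64)]
station [(array([259.1, 235.8]), 0.76), (array([336.4, 273.9]), 0.49)]
talk_a_top [(array([274.6, 220.3]), 0.61), (array([259.6, 238.3]), 0.49)]
level_1_mark [(array([276.3, 237.8]), 0.43)]
side [ 0.406 -0.641  1.018]
row_start [(array([268.1, 245.4]), 0.89)]
row_end [(array([271.5, 296.9]), 0.7), (array([274.6, 159.5]), 0.48)]
mic [(array([274.8, 158.1]), 0.97), (array([336.1, 240. ]), 0.42)]
station [(array([275.5, 160.8]), 0.74), (array([286.1, 282. ]), 0.66)]
talk_a_top [(array([268.3, 261.5]), 0.49), (array([225.2, 310.5]), 0.34)]
level_1_mark [(array([300.5, 238.4]), 0.46), (array([350.3, 299.5]), 0.19)]
0.7
```

View pics/scene0.png

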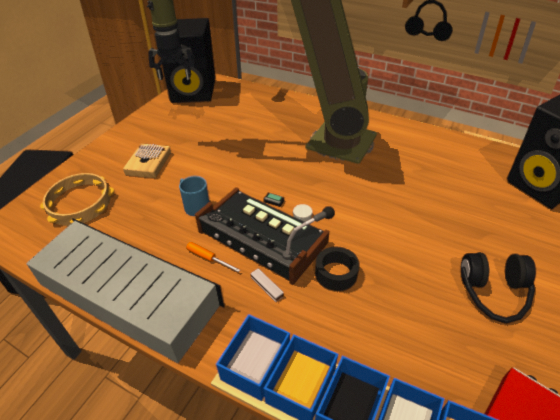

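View pics/side0.png

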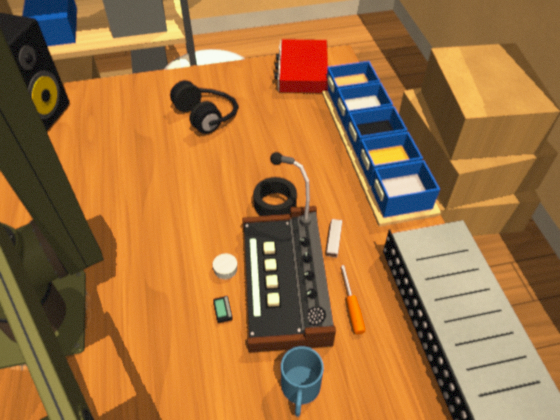

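The scene view shows the station at about (260,235), with its keys running from (287,228) to (248,206). The side view shows the keys at (269,247) to (273,299), the mic at (275,158) and the mug at (302,375). Next I'll segment the keys and fit the station pose.

```bash
cat > fit.py <<'E'
from h import *
pts=[];cams=[];obs=[]
K=np.array([[-.03,y,.055] for y in(.0675,.0225,-.0225,-.0675)])
for n,a,b in(("scene",(287,228),(248,206)),("side",(269,247),(273,299))):
    c=manip.get_image(n); im=c["image"].astype(int)
    m=((im[...,2]>150)&(im[...,0]>110)).astype(np.uint8)
    _,lab,st,ce=cv2.connectedComponentsWithStats(m,connectivity=4)
    got=[]
    for i in range(4):
        p=np.array(a)+(np.array(b)-a)*i/3
        js=[j for j in range(1,len(st)) if 15<st[j,4]<250 and np.hypot(*(ce[j]-p))<7]
        print(n,i,[(ce[j].round(1),st[j].tolist()) for j in js])
        got.append(ce[min(js,key=lambda j:np.hypot(*(ce[j]-p)))] if js else [np.nan]*2)
    cams.append(c);obs.append(np.array(got))
def W(p,X):
    c,s=np.cos(p[2]),np.sin(p[2]); return X@np.array([[c,s,0],[-s,c,0],[0,0,1]])+[p[0],p[1],0]
def res(p): return np.concatenate([np.nan_to_num(proj(c,W(p,K))-o).ravel() for c,o in zip(cams,obs)])
r=least_squares(res,[.7,0,0],loss="soft_l1")
print(r.x.round(4)); print(res(r.x).reshape(2,4,2).round(1)); P=W(r.x,K); print(P.round(4)); np.save("p.npy",r.x)
for i,(c,n) in enumerate(zip(cams,("scene","side"))):
    im=cv2.resize(c["image"],None,fx=4,fy=4,interpolation=cv2.INTER_CUBIC)
    u=proj(c,P); 
    for q in u: cv2.circle(im,tuple((q*4+2).astype(int)),3,(0,0,255),-1)
    q=(u.mean(0)*4).astype(int); cv2.imwrite(f"pics/c{i}.png",im[q[1]-250:q[1]+250,q[0]-190:q[0]+190])
cv2.imwrite("pics/fit.png",np.hstack([cv2.imread("pics/c0.png"),cv2.imread("pics/c1.png")]))
E
python3 fit.py
```

```text
scene 0 []
scene 1 [(array([274.1, 221.8]), [269, 218, 11, 9, 58])]
scene 2 [(array([261.1, 214.5]), [256, 211, 11, 8, 55])]
scene 3 [(array([248.3, 208.3]), [244, 205, 10, 8, 52])]
side 0 [(array([268.8, 246.9]), [264, 242, 11, 11, 109])]
side 1 [(array([270.1, 263.9]), [265, 259, 11, 11, 112])]
side 2 [(array([271.5, 280.4]), [266, 275, 12, 12, 125])]
side 3 [(array([273. , 298.5]), [268, 293, 11, 12, 128])]
[ 0.5465 -0.0306 -0.1389]
[[[ 0.   0. ]
  [-1.  -1.6]
  [-1.1 -0.7]
  [-1.  -0.8]]

 [[-0.  -0.7]
  [-0.  -1.3]
  [-0.  -0.6]
  [-0.1 -0.6]]]
[[ 0.5261  0.0404  0.055 ]
 [ 0.5199 -0.0042  0.055 ]
 [ 0.5136 -0.0488  0.055 ]
 [ 0.5074 -0.0933  0.055 ]]
```

View pics/fit.png

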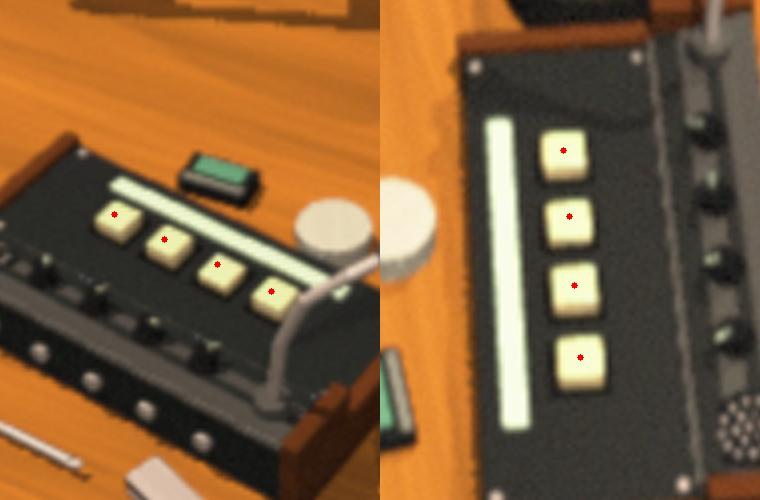

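The fit is good to about 2 mm. The place-2 key sits low in both views, which hints that it is the latched one, but the taps will decide. Next I'll work out the approach.

```bash
cat > go.py <<'E'
import sys
from h import *
def go(i,z,dx=0,dy=0):
    p=np.load("p.npy"); c,s=np.cos(p[2]),np.sin(p[2])
    k=np.array([-.03+dx,.0675-.045*(i-1)+dy]); P=np.array([c*k[0]-s*k[1]+p[0],s*k[0]+c*k[1]+p[1],z])
    o=manip.observe(); R=Rn.from_euler("xyz",o["orientation"])
    rv=R.inv()*Rn.from_euler("xyz",[-np.pi/2,0,p[2]])
    print("t",round(o["clock"],2),"pos",np.round(o["tool_pos"],4),"F",np.round(o["force"],2),"shift cm",np.round(100*R.inv().apply(P-o["tool_pos"]),2),"yaw",np.round(rv.as_rotvec(),3))
if __name__=="__main__": go(int(sys.argv[1]),float(sys.argv[2]))
E
python3 go.py 1 0.25
```

```text
t 0.8 pos [ 0.2406 -0.5222  0.304 ] F [ 0.27  0.91 -0.14] shift cm [-39.15   5.39  49.47] yaw [ 0. -1.  0.]
```

Request:
{"op": "move_arm", "data": {
  "xyz": [
    [-1,0,1.2],
    [-3,0,3.8],
    [-5.5,0,7],
    [-8.2,0,10.4],
    [-10.8,0,13.7],
    [-13.4,0,17],
    [-16,0,20.2],
    [-18.6,0,23.5]
  ],
  "yaw": [-0.06,-0.18,-0.3,-0.42,-0.54,-0.66,-0.78,-0.9],
  "claw": 0
}}

```text
clock: 1.47
tool_pos: [0.3755, -0.2552, 0.3042]
orientation: [-1.571, -0.001, -0.234]
force: [0.8, -1.1, 0.0]
opening: -0.0
```

```bash
python3 go.py 1 0.18
```

```text
t 1.47 pos [ 0.3755 -0.2552  0.3042] F [ 0.83 -1.14  0.02] shift cm [ 7.8  12.41 32.25] yaw [ 0.    -0.095  0.001]
```

Request:
{"op": "move_arm", "data": {
  "xyz": [
    [0.9,0,3.7],
    [1.85,0,7.6],
    [2.8,0,11.5],
    [3.75,0.5,15.4],
    [4.7,2,19.3],
    [5.6,3.5,23],
    [6.5,5,26.8],
    [7.2,6,29.8]
  ],
  "yaw": [-0.03,-0.06,-0.09,-0.095,-0.095,-0.095,-0.095,-0.095]
}}

```text
clock: 2.13
tool_pos: [0.5162, 0.0181, 0.2429]
orientation: [-1.57, 0.0, -0.143]
force: [0.3, -0.2, -0.7]
opening: -0.0002
```

```bash
python3 go.py 1 0.18; python3 - <<'E'
from h import *
from go import *
ks=[]
for n in("scene","side","wrist"):
    c=manip.get_image(n); im=c["image"]
    p=np.load("p.npy"); a,s=np.cos(p[2]),np.sin(p[2])
    for k in range(4):
        x,y=-.03,.0675-.045*k
        q=proj(c,[a*x-s*y+p[0],s*x+a*y+p[1],.055])[0]; ks.append(q.round())
        if n=="wrist" and abs(q).max()<2000: cv2.circle(im,tuple(q.astype(int)),2,(0,0,255),-1)
    if n=="side": im2=cv2.resize(im[120:340,170:390],(420,420),interpolation=cv2.INTER_CUBIC)
    if n=="wrist": w=cv2.resize(im,None,fx=.66,fy=1)
cv2.imwrite("pics/a1.png",np.hstack([im2,w])); print(ks[-4:])
E
```

```text
t 2.13 pos [0.5162 0.0181 0.2429] F [ 0.28 -0.19 -0.72] shift cm [0.66 6.29 2.34] yaw [-0.001 -0.004 -0.   ]
[array([287., 177.]), array([286., 233.]), array([286., 283.]), array([286., 328.])]
```

View pics/a1.png

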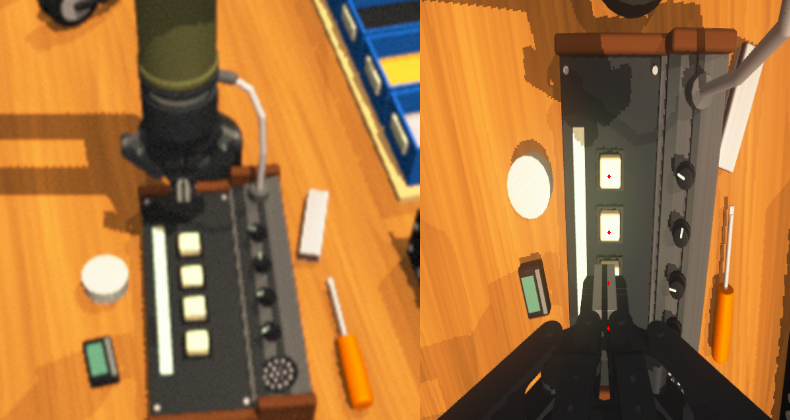

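The wrist view shows keys 1 and 2 at about (610,172) and (610,226) in the crop. The predicted points are roughly 3–4 mm short towards −y, so I'll shift the aim +3 mm along y. The arm and body are clear of the mic.

Request:
{"op": "move_arm", "data": {
  "xyz": [
    [0.2,1,0.7],
    [0.4,2.5,1.5],
    [0.6,4.5,2.3],
    [0.65,6.5,2.65],
    [0.65,8.5,2.65],
    [0.65,10,2.65],
    [0.65,10.6,2.65],
    [0.65,10.6,2.65]
  ],
  "yaw": [0,0,0,0,0,0,0,0]
}}

```text
clock: 2.95
tool_pos: [0.5247, 0.0397, 0.1366]
orientation: [-1.571, 0.003, -0.146]
force: [0.8, 0.5, -0.4]
opening: -0.0002
```

```bash
cat > rd.py <<'E'
from h import *
f=[];z=[]
for i in range(5):
    c=manip.get_image("side"); o=manip.observe(); f.append(o["force"]);z.append(o["tool_pos"])
print(round(o["clock"],2),"F",np.mean(f,0).round(2),np.array(f)[:,2].round(2),"pos",np.mean(z,0).round(5))
E
python3 rd.py; python3 go.py 1 0.1265
```

```text
3.2 F [ 0.3  -0.38  0.42] [0.33 0.5  0.55 0.36 0.37] pos [0.52631 0.04014 0.1386 ]
t 3.2 pos [0.5267 0.0404 0.1391] F [ 0.64 -0.84  0.37] shift cm [-0.06  1.26 -0.02] yaw [-0.    -0.006  0.002]
```

Request:
{"op": "move_arm", "data": {
  "xyz": [
    [0,0.1,0.1],
    [0,0.3,0.2],
    [0,0.5,0.3],
    [0,0.7,0.3],
    [0,0.9,0.3],
    [0,1.1,0.3],
    [0,1.2,0.3],
    [0,1.2,0.3]
  ],
  "yaw": [0,0,0,0,0,0,0,0]
}}

```text
clock: 3.87
tool_pos: [0.5263, 0.0438, 0.1257]
orientation: [-1.571, 0.0, -0.144]
force: [-0.5, 0.4, 2.2]
opening: -0.0001
```

```bash
python3 rd.py
```

```text
4.12 F [-0.68  0.98  1.71] [1.9  2.12 1.39 1.43 1.71] pos [0.52625 0.04379 0.12593]
```

Key 1 is in contact at TCP z≈0.126 with about 1.8 N, so it reads as standing out. Next is key 2 at the same depth.

Request:
{"op": "move_arm", "data": {
  "xyz": [
    [0,-0.6,0],
    [0,-1.2,0],
    [0,-1.2,-2],
    [0,-1.2,-4],
    [0,-1.2,-4.5],
    [0,-0.7,-4.5],
    [0,-0.2,-4.5],
    [0,0,-4.5]
  ],
  "yaw": [0,0,0,0,0,0,0,0]
}}

```text
clock: 4.78
tool_pos: [0.5196, -0.0004, 0.1252]
orientation: [-1.57, 0.001, -0.144]
force: [-0.4, -0.5, 0.4]
opening: 0.0001
```

```bash
python3 rd.py
```

```text
5.03 F [-0.15  0.07 -0.35] [ 0.11 -0.35 -1.55 -0.18  0.22] pos [ 5.1962e-01 -2.2000e-04  1.2536e-01]
```

No force at the same depth, so key 2 is probably latched. I'll go 2 mm lower to touch it.

Request:
{"op": "move_arm", "data": {
  "xyz": [
    [0,0.05,0],
    [0,0.1,0],
    [0,0.15,0],
    [0,0.2,0],
    [0,0.2,0],
    [0,0.2,0],
    [0,0.2,0],
    [0,0.2,0]
  ],
  "yaw": [0,0,0,0,0,0,0,0]
}}

```text
clock: 5.7
tool_pos: [0.5199, -0.0008, 0.124]
orientation: [-1.571, -0.0, -0.144]
force: [0.5, -0.1, 1.1]
opening: -0.0004
```

```bash
python3 rd.py
```

```text
5.95 F [-0.14  0.98  0.68] [ 1.11 -0.65  0.53  0.86  1.55] pos [ 0.5199  -0.00079  0.12397]
```

Request:
{"op": "move_arm", "data": {
  "xyz": [
    [0,0.03,0],
    [0,0.06,0],
    [0,0.09,0],
    [0,0.1,0],
    [0,0.1,0],
    [0,0.1,0],
    [0,0.1,0],
    [0,0.1,0]
  ],
  "yaw": [0,0,0,0,0,0,0,0]
}}

```text
clock: 6.62
tool_pos: [0.5199, -0.0008, 0.1229]
orientation: [-1.571, -0.0, -0.144]
force: [-0.5, 1.0, 1.9]
opening: -0.0
```

```bash
python3 rd.py
```

```text
6.87 F [-0.51  1.34  2.9 ] [3.19 2.42 2.22 3.11 3.58] pos [ 0.51991 -0.00081  0.12294]
```

About 2.9 N with hardly any travel: key 2 is down. Next are keys 3 and 4 at the first depth, 3 mm higher.

Request:
{"op": "move_arm", "data": {
  "xyz": [
    [0,-0.8,0],
    [0,-1.5,0],
    [0,-1.5,-2],
    [0,-1.5,-4],
    [0,-1.5,-4.5],
    [0,-1,-4.5],
    [0,-0.5,-4.5],
    [0,-0.3,-4.5]
  ],
  "yaw": [0,0,0,0,0,0,0,0]
}}

```text
clock: 7.53
tool_pos: [0.5135, -0.0452, 0.1254]
orientation: [-1.571, -0.0, -0.144]
force: [-0.6, -2.1, 3.0]
opening: -0.0002
```

```bash
python3 rd.py
```

```text
7.78 F [ 0.15 -1.29  1.92] [1.77 1.89 2.48 1.2  2.28] pos [ 0.51344 -0.045    0.1256 ]
```

Request:
{"op": "move_arm", "data": {
  "xyz": [
    [0,-0.6,0],
    [0,-1.2,0],
    [0,-1.2,-2],
    [0,-1.2,-4],
    [0,-1.2,-4.5],
    [0,-0.7,-4.5],
    [0,-0.2,-4.5],
    [0,0,-4.5]
  ],
  "yaw": [0,0,0,0,0,0,0,0]
}}

```text
clock: 8.45
tool_pos: [0.5069, -0.0895, 0.1254]
orientation: [-1.571, 0.0, -0.144]
force: [-0.1, -1.4, 1.5]
opening: -0.0
```

```bash
python3 rd.py
```

```text
8.7 F [-0.02 -1.68  1.85] [1.88 1.88 2.41 2.18 0.93] pos [ 0.50693 -0.08943  0.12562]
```

Keys 3 and 4 both stand out at about 1.9 N. Going back to key 2 to press it in gradually.

Request:
{"op": "move_arm", "data": {
  "xyz": [
    [0,-0.6,0],
    [0,-1.5,0],
    [0,-1.5,3],
    [0,-1.5,6.5],
    [0,-1.5,9],
    [0,-0.8,9],
    [0,-0.2,9],
    [0,0.1,9]
  ],
  "yaw": [0,0,0,0,0,0,0,0]
}}

```text
clock: 9.37
tool_pos: [0.5194, -0.0008, 0.1245]
orientation: [-1.571, 0.001, -0.143]
force: [-0.8, 0.3, 0.9]
opening: -0.0002
```

Request:
{"op": "move_arm", "data": {
  "xyz": [
    [0,0.07,0],
    [0,0.14,0],
    [0,0.21,0],
    [0,0.28,0],
    [0,0.34,0],
    [0,0.4,0],
    [0,0.4,0],
    [0,0.4,0]
  ],
  "yaw": [0,0,0,0,0,0,0,0]
}}

```text
clock: 10.03
tool_pos: [0.5194, -0.0013, 0.1212]
orientation: [-1.572, 0.001, -0.144]
force: [-2.6, -1.5, 4.9]
opening: -0.0001
```

```bash
python3 rd.py
```

```text
10.28 F [-3.66  0.08  6.17] [6.84 6.44 5.89 5.85 5.82] pos [ 0.51935 -0.0013   0.12115]
```

Request:
{"op": "move_arm", "data": {
  "xyz": [
    [0,0.02,0],
    [0,0.04,0],
    [0,0.06,0],
    [0,0.06,0],
    [0,0.06,0],
    [0,0.06,0],
    [0,0.06,0],
    [0,0.06,0]
  ],
  "yaw": [0,0,0,0,0,0,0,0]
}}

```text
clock: 10.95
tool_pos: [0.5194, -0.0013, 0.1211]
orientation: [-1.572, 0.0, -0.144]
force: [-4.2, 0.2, 10.6]
opening: -0.0001
```

```bash
python3 rd.py
```

```text
11.2 F [-3.86 -0.45 10.06] [ 9.96 10.11 10.53  9.79  9.88] pos [ 0.51935 -0.0013   0.12107]
```

The force rose 4 N with no further travel, so the key is at its stop. I'll release it, re-tap key 2 at the first depth, then withdraw.

Request:
{"op": "move_arm", "data": {
  "xyz": [
    [0,-0.5,0],
    [0,-1.2,0],
    [0,-1.8,0],
    [0,-1.8,0],
    [0,-1.4,0],
    [0,-0.9,0],
    [0,-0.6,0],
    [0,-0.56,0]
  ],
  "yaw": [0,0,0,0,0,0,0,0]
}}

```text
clock: 11.87
tool_pos: [0.5199, -0.0008, 0.1251]
orientation: [-1.571, 0.0, -0.144]
force: [0.3, 0.2, 1.8]
opening: -0.0002
```

```bash
python3 rd.py
```

```text
12.12 F [0.08 0.09 1.63] [2.15 1.94 0.57 2.08 1.41] pos [ 0.51986 -0.00086  0.12559]
```

Request:
{"op": "move_arm", "data": {
  "xyz": [
    [0,-0.6,0],
    [0,-2,0],
    [0,-4,0],
    [0,-6.5,0],
    [0,-9,-1],
    [0,-11,-3],
    [0,-12,-5],
    [0,-12,-6]
  ],
  "yaw": [0,0,0,0,0,0,0,0]
}}

```text
clock: 12.78
tool_pos: [0.5122, -0.0619, 0.2489]
orientation: [-1.572, -0.006, -0.144]
force: [0.5, -1.0, 0.0]
opening: 0.0003
```

Request:
{"op": "move_arm", "data": {
  "xyz": [
    [0,0,-3],
    [0,0,-7],
    [0,0,-11],
    [0,0,-14],
    [0,0,-16],
    [0,0,-16],
    [0,0,-16],
    [0,0,-16]
  ],
  "yaw": [0,0,0,0,0,0,0,0]
}}

```text
clock: 13.45
tool_pos: [0.4876, -0.2177, 0.2451]
orientation: [-1.569, 0.002, -0.145]
force: [1.1, 0.8, 0.2]
opening: 0.0001
```

```bash
sed -i 's#np.save.*##' fit.py; python3 rd.py; python3 fit.py
```

```text
13.7 F [-0.32 -0.01  0.05] [ 0.14 -0.05  0.15 -0.05  0.08] pos [ 0.48815 -0.21728  0.24557]
scene 0 []
scene 1 [(array([274., 221.]), [269, 217, 11, 9, 61])]
scene 2 [(array([261. , 214.5]), [256, 211, 11, 8, 56])]
scene 3 [(array([248.3, 208.5]), [244, 205, 10, 8, 50])]
side 0 []
side 1 []
side 2 []
side 3 []
[ 0.5481 -0.0266 -0.1371]
[[[ 0.   0. ]
  [ 0.1  0. ]
  [-0.1  0.1]
  [-0.1 -0.1]]

 [[ 0.   0. ]
  [ 0.   0. ]
  [ 0.   0. ]
  [ 0.   0. ]]]
[[ 5.276e-01  4.440e-02  5.500e-02]
 [ 5.215e-01 -2.000e-04  5.500e-02]
 [ 5.153e-01 -4.480e-02  5.500e-02]
 [ 5.092e-01 -8.940e-02  5.500e-02]]
```

View pics/fit.png

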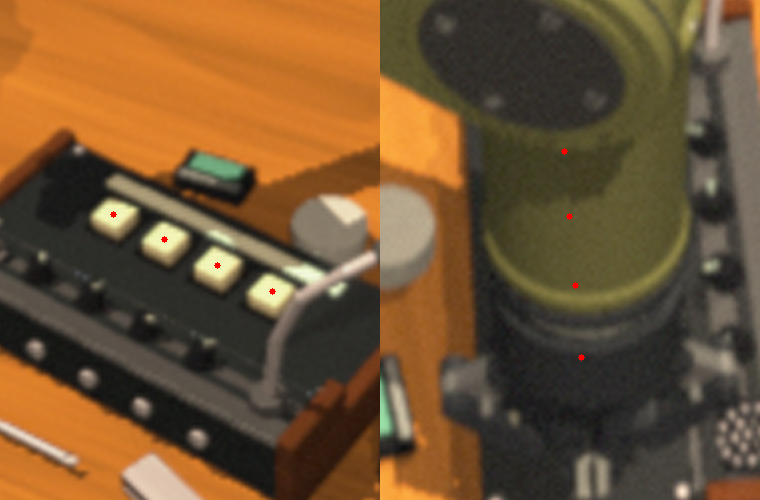

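The scene crop shows all four keys level, at about (272,291), (217,265), (164,239) and (113,214), each on its predicted point. The side view is blocked by the arm. Key 2 now pushes back at the first depth just like the others, and the arm is clear, so I'm handing in.

```bash
python3 -c "
from workcell import manip
print(manip.close_job())"
```

```text
the job is handed in; nothing more can be done
None
```

The latched key was the second from the microphone end. I pressed it fully in and let it spring out, and my last checks show all four keys standing out.

- **Finding it:** I tapped the keys in order with the fingers shut. Keys 1, 3 and 4 pushed back with about 1.7–1.9 N at the same depth. Key 2 gave no force there and only read about 2.9 N some 2–3 mm lower.
- **Pressing it:** After all four taps I pressed key 2 to its stop. The force rose from 6 to 10 N with no further travel, so it was well under the 25 N limit.
- **Last checks:** A light re-tap of key 2 gave 1.6 N at the first depth, the same as the other keys. In the scene picture keys 2–4 line up to about 0.1 pixel, where key 2 had been about 0.8 pixel low. Key 1 was not segmented there because the mic neck touches it in the picture, but it looks level. The wrist force was about zero after I withdrew the arm, and I handed in at about 14 s.
- **Disagreements and gaps:**
  - The first station fit was about 3–4 mm off along the row against the wrist view, so I shifted the aim by +3 mm.
  - The final side view was blocked by the arm and added nothing.
  - I did not measure the knobs or the loose things afterwards; the fingers never went near them.

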